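# Peel the top sample tray off the nested stack

## Task

The top blue sample tray is stuck in the stack of trays below it. Take it gently by the orange clip on its corner, peel it off by lifting that corner first while the opposite corner stays down in the stack, without dragging the trays below up, then carry it over to the green-edged board and finish still holding it there: level, open side up, centred over the board and about 15 cm above it. Do not squeeze the clip hard, and leave everything else on the table alone.

Things in the scene. Friction and masses are not known exactly. Their poses are not given: they have to be found in the camera images.
- clip (a point): Centre of the orange clip on the top tray's +x +y corner: a plate 10 mm thick, 26 wide, 44 high, rising from the rim (22 mm below this point). Its thickness lies along the diagonal (38.5 degrees from the tray's x towards y): close the fingers along that diagonal, fingertips kept above the rim. Axes are the tray's. The plastic cracks if gripped with more than about 30 N; 10 to 15 N is plenty.
- tray_mid (a point): Centre of the loose top tray (blue, compartments inside, about 75 g), half-way up. The tray is 34 mm high; foot 130 x 100 mm, above 24 mm a wider band 146 x 116 mm (x, y). The clip centre lies at +75.3, +59.9 mm in x, y and 39 mm above this point. x along the long side, z up.
- far_corner (a point): Bottom corner of the top tray's foot diagonally opposite the clip (-65, -50 mm in x, y from the tray's centre, 17 mm below it): the point to pivot about when peeling. Tipping about it by 0.15 rad frees all but the nearest friction pad (about 5 N at the clip); then the tray lifts out.
- nest_corner (a point): The point of the stack below in which far_corner sits while the tray is nested (they coincide then).
- stack (a joint): How far the lower stack (two nested blue trays, 0.6 kg together) has been dragged up its guides, m; 0 is down. Four friction pads in its mouth hold the lowest 8 mm of the top tray's foot: pulling the tray straight up takes more than the stack's weight and drags the stack along. The mouth is 10 mm deep, with 4 mm of play around the foot.
- rack: Dark steel base plate 190 x 160 x 12 mm, fixed, with four upright guides 62 mm high at the middles of its sides, carrying the stack; origin under its middle, x and y along those of the trays. The top tray's foot is nested 60 mm above the table, its rim at 94 mm, the clip's top at 138 mm.
- board_mid (a point): Middle of the top of the fixed dissection board, green with a white sheet, 200 x 260 x 10 mm, lying flat on the table; this point is 10 mm above the table.
- jar: Amber specimen jar, 56 mm across, 75 mm high; origin at its foot. Leave alone.
- spirit: White bottle with red cap, 60 mm across, 150 mm high; origin at its foot. Leave alone.
- forceps: Steel forceps 125 mm long lying flat; origin at the middle, on the table. Leave alone.
- marker: Black marker with green cap, 115 mm long, 13 mm thick, lying; origin on the table below its middle. Leave alone.
- cassettes: Row of small blue and white cassettes on a blue strip 40 x 120 x 14 mm; origin under its middle. Leave alone.
Not all that is in view belongs to the job. What is shaped like the part that bears clip but red is not meant.

How it is judged:
By the outcome, as a careful person would: the job done as asked, in the order asked, and still so for the second after the job is handed in, while the arm keeps its last pose, push and grip.
It also fails if it takes over 45 s, if anything falls off the work surface, if the arm or the gripper's body presses on something with over 40 N, if the wrist force passes 120 N, or if a joint passes its speed limit or range.

## Robot

A 6-joint arm with a two-finger parallel gripper is mounted at the origin on the work surface. World frame = base frame: x ahead of the robot, y to its left, z up, the work surface at z = 0. Lengths are in m, angles in rad, forces in N, time in s.
With the tool pointing down it reaches from about 0.325 to 0.925 m from the base axis. Payload 3.1 kg.
Tool frame: the origin (TCP) lies on the centre line of the jaws, within the pads' length; the fingertips stand 11 mm ahead of it and the grasp point (between the pads) lies 8 mm behind it; z points along the fingers, y is the direction in which the jaws open and shut (so a half turn about z gives the same grasp; the last joint's range is limited). The gripper opens to 85 mm and grips with 20 to 120 N. Pads are 22 mm wide; open, the fingers measure 114 mm over their backs; the gripper's body (76 mm by 85 mm) begins 54 mm behind the grasp point. The pads swing forward as they close: fully open they stand 13 mm farther back than shut.
Start: joints at [-1.283, 0.217, 1.613, -0, 1.311, -0.112], TCP at [0.243, -0.576, 0.242] pointing down, gripper open.
Joint ranges: [-2.75, 2.75], [-0.78, 2.1], [0.31, 2.55], [-1.13, 4.27], [0.13, 2.63], [-2.58, 2.58]. Speed limits (rad/s): [2.79, 2.79, 3.14, 3.14, 3.14, 3.14].

## Interface

Orientations are given as a unit quaternion [x, y, z, w].
In Python, from bench import manip gives the robot as it stands.
- The arm moves only by the tool send_rows, never from a script. Its arguments are lists of equal length, an entry for each row: "translation": the shift along the tool's x, y, z in mm, a list of three; "delta_rot": the turn, a rotation vector about the tool's x, y, z in rad, a list of three; "claw": the opening, from 0 (shut) to 1 (fully open). A call has 1 to 10 rows; each row is the pose to reach, as a shift and turn from the pose commanded when the call began, along the tool's axes at that moment; what a row does not reach only later rows make up. A row lasts 1/12 s, in which the tool goes at most 41.7 mm and 7.16 degrees, less where a joint would pass 70% of its speed; a pose out of reach is approached as far as the arm can. A call with a gripper value outside its range is refused whole. The fingers move at their own pace and stop on an object; "squeeze" is the grip in N (left out, the last holds). Time passes only in rows, so rows that repeat a pose let the fingers close. It gives the time, the measured TCP pose, the force and the opening at its end, in the units of the state.
- manip.get_obs(): the state, without advancing time (a new reading comes with each control period).
- manip.get_image(name): name is "scene" or "side" or "wrist"; returns the picture (420x560x3 uint8, blue, green, red); there is no depth.
- manip.calibration(name): a dict with "fx", "fy", "cx", "cy" (pixels), "world_from_camera" (4x4, takes a point from camera to world coordinates). Camera axes: x right, y down, z forward; pixel columns grow to the right and rows downward; lengths in m; the calibration is good to about 2 mm. A picture is of the moment at which its call begins: read the wrist's pose just before it. calibration takes no time and is no camera call; for the wrist camera it gives the pose at the moment of the call.
- manip.close_job(): hands the job in, once; it reports no verdict.
The state is a dict: "time": time; "joint_pos": joint angles; "qd": joint speeds; "tau": joint torques, N m; "tcp_pos": TCP position; "ee_rot": TCP orientation; "force": force on the tool from outside, world axes, zero at the start; "moment": the same for the moment, N m; "opening": finger opening in m.
Only numpy, scipy, OpenCV 4.12 (cv2) and the standard library are available. Lean on these libraries where they do the work, as an engineer would, in place of code of your own. Each camera call takes 0.05 s, during which the arm holds its last target. There are 200 camera calls.

## Working session

There is one attempt and no reset: what is moved stays moved. The work goes in short steps, Python scripts to look and compute and a tool call to move; the robot and the scene stay as the last step left them, time stands still between calls to the robot, and variables do not carry over. Pictures are saved under pics/ and viewed, about 8 in all and at most 12, crops included, and the job is handed in when it is done.

Besides the shell and the picture viewer there is one more tool, called after ">>>" as name(argument=value, ...) on one line, values as JSON. send_rows: Moves the arm, as the interface text tells. Its arguments: {"type":"object","properties":{"translation":{"type":"array","items":{"type":"array","items":{"type":"number"}}},"delta_rot":{"type":"array","items":{"type":"array","items":{"type":"number"}}},"claw":{"type":"array","items":{"type":"number"}},"squeeze":{"type":"number"}},"required":["translation","delta_rot","claw"]}

```bash
mkdir -p pics; ls
cat > h.py <<'E'
import numpy as np, cv2
from bench import manip
def ray(name,u,v,C=None):
    C=C or manip.calibration(name); T=np.array(C["world_from_camera"])
    d=T[:3,:3]@np.array([(u-C["cx"])/C["fx"],(v-C["cy"])/C["fy"],1]); return T[:3,3],d/np.linalg.norm(d)
def onz(name,u,v,z):
    o,d=ray(name,u,v); return o+d*(z-o[2])/d[2]
def tri(rays):
    A=sum(np.eye(3)-np.outer(d,d) for o,d in rays); b=sum((np.eye(3)-np.outer(d,d))@o for o,d in rays)
    p=np.linalg.solve(A,b); return p,[np.linalg.norm(np.cross(p-o,d)) for o,d in rays]
def proj(name,p):
    C=manip.calibration(name);T=np.linalg.inv(np.array(C["world_from_camera"])); q=T[:3,:3]@p+T[:3,3]
    return np.array([C["fx"]*q[0]/q[2]+C["cx"],C["fy"]*q[1]/q[2]+C["cy"]])
E
python3 - <<'E'
from h import *
np.set_printoptions(precision=3,suppress=True)
for n in("scene","side"):
    cv2.imwrite(f"pics/{n}0.png",manip.get_image(n)); C=manip.calibration(n); print(n,C["fx"],np.array(C["world_from_camera"]))
print(manip.get_obs())
E
```

```text
pics
scene 457.6051427237507 [[-0.032  0.57  -0.821  1.528]
 [ 0.999 -0.002 -0.04  -0.01 ]
 [-0.024 -0.822 -0.569  0.75 ]
 [ 0.     0.     0.     1.   ]]
side 419.08849216056774 [[-0.859 -0.337  0.386  0.216]
 [-0.513  0.583 -0.63   0.613]
 [-0.013 -0.739 -0.674  0.8  ]
 [ 0.     0.     0.     1.   ]]
{'time': 0.1, 'joint_pos': array([-1.283,  0.218,  1.615,  0.   ,  1.311, -0.112]), 'qd': array([ 0.   , -0.003, -0.003,  0.001, -0.001,  0.   ]), 'tau': array([ -0.001, -39.807, -30.497,  -0.   ,   0.004,   0.   ]), 'tcp_pos': array([ 0.243, -0.575,  0.241]), 'ee_rot': array([ 0.98 ,  0.199, -0.   , -0.001]), 'force': array([-0.327,  1.257,  0.207]), 'moment': array([0.015, 0.02 , 0.008]), 'opening': 0.08529316680911564}
```

View pics/scene0.png

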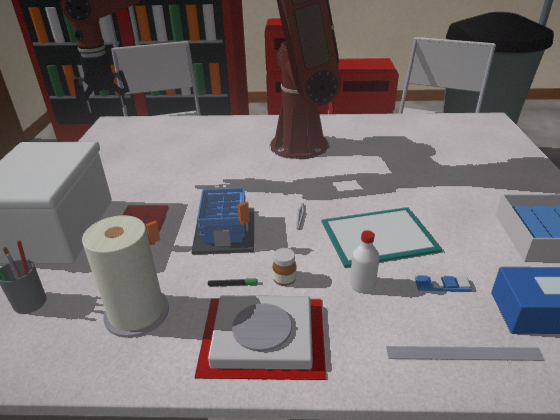

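View pics/side0.png

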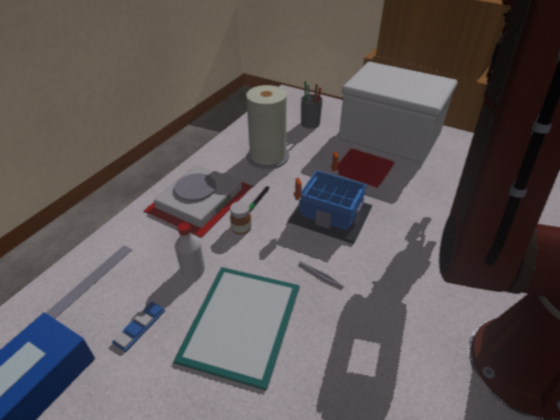

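The scene view shows the blue tray in its rack with an orange clip at about (243,212); in the side view the clip is at (298,188). A red decoy tray carries a similar clip at scene (152,232), side (335,160). The blue one fits the description because its tray is blue and sits in a stack on the dark rack. I'll confirm that in an enlarged crop and measure.

Run:
```python
from h import *
a=cv2.imread("pics/scene0.png")[170:260,130:270]; b=cv2.imread("pics/side0.png")[140:240,265:385]
A=cv2.resize(a,None,fx=5,fy=5,interpolation=cv2.INTER_CUBIC)[:, :390+310]
B=cv2.resize(b,None,fx=5,fy=5,interpolation=cv2.INTER_CUBIC)
A=cv2.resize(a,(420,270),interpolation=cv2.INTER_CUBIC);B=cv2.resize(b,(360,300),interpolation=cv2.INTER_CUBIC)
out=np.zeros((570,420,3),np.uint8);out[:270]=A;out[270:,:360]=B
cv2.imwrite("pics/crop1.png",out)
np.set_printoptions(precision=4,suppress=True)
R={}
for n in("scene","side"):
    im=cv2.imread(f"pics/{n}0.png");h=cv2.cvtColor(im,cv2.COLOR_BGR2HSV)
    m=cv2.inRange(h,(3,150,110),(16,255,255)); k,l,s,c=cv2.connectedComponentsWithStats(m)
    for i in range(1,k):
        if s[i,4]>25: print(n,"or",s[i],c[i])
    m=cv2.inRange(h,(100,110,40),(125,255,255)); k,l,s,c=cv2.connectedComponentsWithStats(m)
    for i in range(1,k):
        if s[i,4]>400:
            print(n,"bl",s[i],c[i]); hull=cv2.convexHull(np.argwhere(l==i)[:,::-1].astype(np.int32)); print(cv2.approxPolyDP(hull,2.5,True)[:,0].tolist())
    m=cv2.inRange(h,(75,100,40),(95,255,200)); k,l,s,c=cv2.connectedComponentsWithStats(m)
    for i in range(1,k):
        if s[i,4]>300:
            hull=cv2.convexHull(np.argwhere(l==i)[:,::-1].astype(np.int32)); q=cv2.approxPolyDP(hull,6,True)[:,0]; print(n,"gr",s[i],q.tolist()); print(np.array([onz(n,*p,.01) for p in q]))
```

```text
scene or [238 202   9  19  50] [240.28 209.3 ]
scene or [146 220  11  16  51] [149.7059 225.0588]
scene or [273 264   8   8  37] [275.7297 267.7027]
scene bl [ 197  188   48   55 1043] [223.0872 217.8936]
[[240, 241], [204, 241], [199, 234], [197, 220], [203, 190], [243, 188], [244, 234]]
scene bl [ 513  206   47   32 1151] [540.6968 220.126 ]
[[559, 237], [533, 236], [513, 207], [559, 206]]
scene bl [ 492  267   68   67 3659] [526.7969 300.3258]
[[559, 333], [510, 331], [492, 294], [500, 267], [559, 268]]
scene bl [415 276  57  16 497] [438.5976 284.2837]
[[471, 290], [418, 290], [415, 278], [453, 277]]
scene gr [322 208 119  59 897] [[440, 251], [344, 266], [322, 220], [407, 208]]
[[0.6256 0.3489 0.01  ]
 [0.6833 0.1043 0.01  ]
 [0.491  0.06   0.01  ]
 [0.4325 0.305  0.01  ]]
side or [483   0  18   3  36] [493.5      0.6667]
side or [479  74   7   9  41] [482.5122  79.    ]
side bl [ 299  171   67   59 2472] [332.0744 197.8451]
[[365, 184], [362, 200], [346, 229], [305, 216], [299, 209], [302, 191], [315, 171]]
side bl [114 303  50  48 497] [141.2575 323.9457]
[[163, 309], [125, 350], [114, 343], [151, 303]]
side bl [   0  313   94  107 5461] [ 43.0515 367.7702]
[[81, 337], [93, 358], [35, 419], [0, 419], [0, 350], [43, 313]]
side gr [ 175  268  123  121 1672] [[297, 286], [265, 388], [175, 361], [222, 268]]
[[0.4863 0.0662 0.01  ]
 [0.424  0.311  0.01  ]
 [0.6096 0.356  0.01  ]
 [0.6705 0.1104 0.01  ]]
```

View pics/crop1.png

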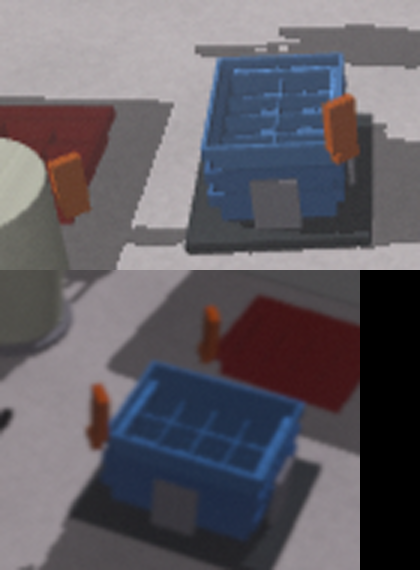

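The crop confirms it: the orange clip stands on the front-right (+x,+y) corner of the blue tray in the rack, and the other one belongs to the flat red tray. Next I'll triangulate the clip and the rack.

Run:
```python
from h import *
np.set_printoptions(precision=4,suppress=True)
print("clip",tri([ray("scene",243.3,213),ray("side",298,188.7)]))
# rim corners in crop px -> rim plane z=.094
f=lambda x,y,o:(x/3+o[0],y/3+o[1])
for p in [(219,58),(343,55),(205,148)]: print("scene rim",onz("scene",*f(*p,(130,170)),.094))
for p in [(153,95),(303,134),(263,203),(108,165)]: print("side rim",onz("side",*f(*p,(265,140)),.094))
o=manip.get_obs();C=manip.calibration("wrist");T=np.array(C["world_from_camera"])
from scipy.spatial.transform import Rotation as R
Rt=R.from_quat(o["ee_rot"]).as_matrix();print("tool",Rt,"\ncam in tool",Rt.T@(T[:3,3]-o["tcp_pos"]),"\n",Rt.T@T[:3,:3],C["fx"])
```

```text
clip (array([ 0.5993, -0.1426,  0.1094]), [np.float64(0.00046488674095118725), np.float64(0.0004648867409512323)])
scene rim [ 0.4626 -0.2676  0.094 ]
scene rim [ 0.4583 -0.1539  0.094 ]
scene rim [ 0.6051 -0.2554  0.094 ]
side rim [ 0.5999 -0.2512  0.094 ]
side rim [ 0.4582 -0.2659  0.094 ]
side rim [ 0.453  -0.1622  0.094 ]
side rim [ 0.5888 -0.1411  0.094 ]
tool [[ 0.9212  0.3892 -0.0006]
 [ 0.3892 -0.9212  0.0021]
 [ 0.0003 -0.0022 -1.    ]] 
cam in tool [ 0.0745 -0.0004 -0.1314] 
 [[-0.0003 -0.9566 -0.2913]
 [ 1.      0.0002 -0.0016]
 [ 0.0016 -0.2913  0.9566]] 355.6351338129417
```

>>> send_rows(translation=[[26.6,-14.3,-1.4],[53.2,-28.6,-2.8],[79.8,-42.9,-4.2],[106.4,-57.2,-5.6],[133,-71.5,-7],[159.6,-85.8,-8.4],[186.2,-100.1,-9.8],[212.8,-114.4,-11.2],[239.4,-128.7,-12.6],[266,-143,-14]], delta_rot=[[0,0,-0.114],[0,0,-0.228],[0,0,-0.342],[0,0,-0.456],[0,0,-0.57],[0,0,-0.684],[0,0,-0.798],[0,0,-0.912],[0,0,-1.026],[0,0,-1.14]], claw=[1,1,1,1,1,1,1,1,1,1], squeeze=20)

```text
time: 0.93
tcp_pos: [0.4331, -0.3389, 0.2558]
ee_rot: [0.716, 0.698, -0.0, -0.0]
force: [0.4, -0.0, -0.4]
opening: 0.0854
```

```bash
cat > plan.py <<'E'
import sys
from h import *
from scipy.spatial.transform import Rotation as R
# world target x y z, tool-x heading deg, (pointing down) -> delta in tool axes from measured pose
np.set_printoptions(precision=4,suppress=True)
x,y,z,h=map(float,sys.argv[1:5]); o=manip.get_obs(); Rt=R.from_quat(o["ee_rot"])
c,s=np.cos(np.radians(h)),np.sin(np.radians(h)); G=R.from_matrix(np.array([[c,s,0],[s,-c,0],[0,0,-1]]))
print(o["tcp_pos"],"d mm",1000*Rt.inv().apply(np.array([x,y,z])-o["tcp_pos"]),"rot",(Rt.inv()*G).as_rotvec(),"t",o["time"])
E
python3 plan.py .565 -.175 .265 134
```

```text
[ 0.4331 -0.3389  0.2558] d mm [167.1971 127.6896  -9.1799] rot [-0.0004 -0.0009 -0.7934] t 0.9333
```

>>> send_rows(translation=[[23.9,18.2,-1.3],[47.8,36.5,-2.6],[71.7,54.7,-4],[95.5,73,-5.2],[119.4,91.2,-6.5],[143.3,109.4,-8],[167,127.7,-9],[167,127.7,-9],[167,127.7,-9]], delta_rot=[[0,0,-0.113],[0,0,-0.226],[0,0,-0.34],[0,0,-0.453],[0,0,-0.566],[0,0,-0.68],[0,0,-0.793],[0,0,-0.793],[0,0,-0.793]], claw=[1,1,1,1,1,1,1,1,1])

```text
time: 1.68
tcp_pos: [0.5658, -0.1761, 0.2647]
ee_rot: [0.392, 0.92, -0.0, -0.001]
force: [-0.1, 0.2, 0.5]
opening: 0.0856
```

Run:
```python
from h import *
import pickle
o=manip.get_obs(); C=manip.calibration("wrist"); im=manip.get_image("wrist"); pickle.dump((o,C),open("w1.pkl","wb"))
cv2.imwrite("pics/w1.png",im); print(o["tcp_pos"],o["ee_rot"],o["joint_pos"])
```

```text
[ 0.56582786 -0.1761033   0.26467214] [ 3.92494051e-01  9.19754360e-01 -1.49562999e-04 -5.61522428e-04] [-4.19970235e-01  1.31787504e-01  1.66874555e+00 -3.26247107e-04
  1.34217752e+00 -1.18400895e+00]
```

View pics/w1.png

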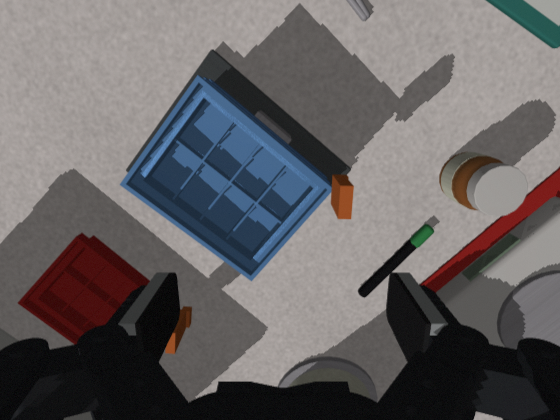

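```bash
python3 - <<'E'
from h import *
import pickle
np.set_printoptions(precision=4,suppress=True)
o,C=pickle.load(open("w1.pkl","rb")); im=cv2.imread("pics/w1.png");h=cv2.cvtColor(im,cv2.COLOR_BGR2HSV)
def oz(u,v,z):
    p,d=ray("",u,v,C); return p+d*(z-p[2])/d[2]
m=cv2.inRange(h,(95,90,40),(125,255,255)); k,l,s,c=cv2.connectedComponentsWithStats(m); i=1+np.argmax(s[1:,4])
pts=np.argwhere(l==i)[:,::-1]; P=np.array([oz(*p,.094)[:2] for p in pts])
hull=cv2.convexHull(pts.astype(np.int32)); q=cv2.approxPolyDP(hull,6,True)[:,0]; print(q.tolist()); print(np.array([oz(*p,.094) for p in q]))
r=cv2.minAreaRect((P*1000).astype(np.float32)); print("rect",r)
m=cv2.inRange(h,(3,150,80),(16,255,255)); m[:,:310]=0;m[:,400:]=0; hull=cv2.convexHull(np.argwhere(m>0)[:,::-1].astype(np.int32)); q=cv2.approxPolyDP(hull,2,True)[:,0]
print("clip px",q.tolist()); print("as z=.138",np.array([oz(*p,.138) for p in q])); print("as z=.094",np.array([oz(*p,.094) for p in q]))
for a in (5.,6.,7.):
  pass
E
python3 - <<'E'
E
```

```text
[[330, 191], [251, 280], [120, 184], [198, 75], [324, 174]]
[[ 0.5949 -0.1463  0.094 ]
 [ 0.6031 -0.2577  0.094 ]
 [ 0.4589 -0.268   0.094 ]
 [ 0.4509 -0.153   0.094 ]
 [ 0.5804 -0.1394  0.094 ]]
rect ((526.5633544921875, -203.4549560546875), (145.5994110107422, 120.11956787109375), 4.053675174713135)
clip px [[350, 218], [339, 218], [331, 203], [332, 176], [347, 177], [352, 186]]
as z=.138 [[ 0.6095 -0.147   0.138 ]
 [ 0.6035 -0.1528  0.138 ]
 [ 0.5905 -0.1487  0.138 ]
 [ 0.5762 -0.1339  0.138 ]
 [ 0.5847 -0.1268  0.138 ]
 [ 0.5924 -0.1289  0.138 ]]
as z=.094 [[ 0.6256 -0.1512  0.094 ]
 [ 0.6185 -0.158   0.094 ]
 [ 0.6034 -0.1533  0.094 ]
 [ 0.5866 -0.1359  0.094 ]
 [ 0.5966 -0.1275  0.094 ]
 [ 0.6055 -0.13    0.094 ]]
```

Wrist view: the tray rim corners are at (198,75), (120,184), (251,280) and (330,191), and the clip is at (333–352, 176–218). The rim measures 146 mm along x, as it should. From this the yaw is 4.1° and the tray centre is (.527,-.205). The clip comes out at (.598,-.140) from the tray, (.597,-.141) from its top face and (.599,-.143) by triangulation, so the three agree.

```bash
python3 plan.py .598 -.141 .111 132.6
```

```text
[ 0.5652 -0.1771  0.2646] d mm [  3.2641  48.8364 153.5315] rot [-0.0012 -0.001   0.0188] t 1.7333
```

>>> send_rows(translation=[[1,16,20],[2,32,50],[3.3,48.8,80],[3.3,48.8,105],[3.3,48.8,105],[3.3,48.8,105]], delta_rot=[[0,0,0.019],[0,0,0.019],[0,0,0.019],[0,0,0.019],[0,0,0.019],[0,0,0.019]], claw=[1,1,1,1,1,1])

```text
time: 2.23
tcp_pos: [0.5962, -0.1419, 0.1581]
ee_rot: [0.403, 0.915, -0.0, -0.003]
force: [0.6, -0.4, 1.4]
opening: 0.0853
```

```bash
python3 plan.py .598 -.141 .111 132.6
python3 - <<'E'
from h import *
cv2.imwrite("pics/w2.png",manip.get_image("wrist"))
E
```

```text
[ 0.5962 -0.1419  0.1581] d mm [-0.7459  2.0871 47.1103] rot [-0.003  -0.0046 -0.0023] t 2.2333
```

View pics/w2.png

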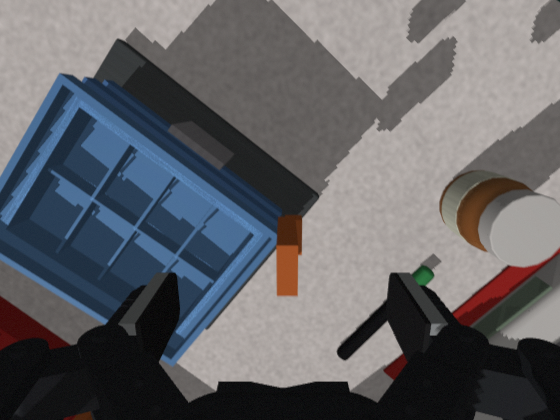

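The wrist view shows the clip's top face at columns 277–298, rows 245–295, between the fingers and within about 4 mm of centre. I'll nudge and descend.

>>> send_rows(translation=[[0,1.3,10],[0,1.3,25],[0,1.3,38],[0,1.3,47],[0,1.3,47],[0,1.3,47],[0,1.3,47]], delta_rot=[[0,0,0],[0,0,0],[0,0,0],[0,0,0],[0,0,0],[0,0,0],[0,0,0]], claw=[1,1,1,1,1,1,1])

```text
time: 2.87
tcp_pos: [0.5999, -0.1408, 0.114]
ee_rot: [0.402, 0.916, 0.0, 0.001]
force: [1.1, -0.2, -0.8]
opening: 0.0849
```

```bash
python3 plan.py .598 -.141 .111 132.6
python3 - <<'E'
from h import *
o=manip.get_obs();C=manip.calibration("wrist");im=manip.get_image("wrist");h=cv2.cvtColor(im,cv2.COLOR_BGR2HSV)
m=cv2.inRange(h,(3,120,60),(18,255,255));k,l,s,c=cv2.connectedComponentsWithStats(m)
from scipy.spatial.transform import Rotation as R
for i in range(1,k):
    if s[i,4]>200:
        print(s[i],c[i]); hull=cv2.convexHull(np.argwhere(l==i)[:,::-1].astype(np.int32)); q=cv2.approxPolyDP(hull,2,True)[:,0]
        for p in q:
            a,d=ray("",*p,C);P=a+d*(.138-a[2])/d[2];print(p,P.round(4),(1000*R.from_quat(o["ee_rot"]).inv().apply(P-o["tcp_pos"])).round(1))
E
```

```text
[ 0.5999 -0.1408  0.114 ] d mm [ 1.1449 -1.5811  2.9495] rot [ 0.0005  0.001  -0.0006] t 2.8667
[ 483  190   77   86 2699] [511.83845869 224.61059652]
[559 194] [ 0.6316 -0.0476  0.138 ] [ 47.2  86.4 -24.1]
[559 203] [ 0.6341 -0.0492  0.138 ] [ 44.3  87.1 -24. ]
[519 275] [ 0.6452 -0.0728  0.138 ] [ 19.4  79.3 -24. ]
[494 262] [ 0.6353 -0.0755  0.138 ] [ 24.1  70.2 -24. ]
[485 250] [ 0.6297 -0.0749  0.138 ] [ 28.4  66.5 -24. ]
[483 232] [ 0.6242 -0.0714  0.138 ] [ 34.6  64.8 -24. ]
[487 219] [ 0.6217 -0.0678  0.138 ] [ 39.   65.4 -24.1]
[495 207] [ 0.6204 -0.0636  0.138 ] [ 43.   67.3 -24.1]
[507 197] [ 0.6205 -0.0591  0.138 ] [ 46.2  70.4 -24.1]
[527 192] [ 0.6238 -0.0539  0.138 ] [ 47.8  76.3 -24.1]
[548 190] [ 0.6281 -0.0491  0.138 ] [ 48.5  82.7 -24.1]
[ 263  238   36  116 3418] [279.59596255 294.44616735]
[297 238] [ 0.5817 -0.1132  0.138 ] [ 32.6   5.2 -24.1]
[297 287] [ 0.5938 -0.1261  0.138 ] [ 14.9   5.4 -24.1]
[291 353] [ 0.6103 -0.1468  0.138 ] [-11.5   3.5 -24. ]
[265 353] [ 0.6034 -0.1531  0.138 ] [-11.5  -5.8 -24. ]
[263 292] [ 0.5866 -0.1353  0.138 ] [ 13.1  -6.1 -24.1]
[268 242] [ 0.5757 -0.1206  0.138 ] [ 31.2  -4.2 -24.1]
[278 238] [ 0.5772 -0.1174  0.138 ] [ 32.6  -0.9 -24.1]
```

>>> send_rows(translation=[[1,-0.8,2],[1,-0.8,2],[1,-0.8,2],[1,-0.8,2],[1,-0.8,2],[1,-0.8,2],[1,-0.8,2],[1,-0.8,2],[1,-0.8,2],[1,-0.8,2]], delta_rot=[[0,0,0],[0,0,0],[0,0,0],[0,0,0],[0,0,0],[0,0,0],[0,0,0],[0,0,0],[0,0,0],[0,0,0]], claw=[1,0.7,0.5,0.4,0.3,0.22,0.15,0.08,0.05,0.05], squeeze=20)

```text
time: 3.75
tcp_pos: [0.598, -0.1404, 0.1114]
ee_rot: [0.402, 0.916, -0.0, -0.0]
force: [-0.9, 0.8, 0.7]
opening: 0.0099
```

>>> send_rows(translation=[[0,0,0],[0,0,0],[0,0,0]], delta_rot=[[0,0,0],[0,0,0],[0,0,0]], claw=[0.03,0.03,0.03], squeeze=20)

```text
time: 4.0
tcp_pos: [0.598, -0.1404, 0.1114]
ee_rot: [0.402, 0.916, -0.0, -0.0]
force: [-1.6, -0.5, 1.8]
opening: 0.0097
```

>>> send_rows(translation=[[0,-1.1,-3.6],[0,-2.2,-7.1],[0,-3.4,-10.6],[0,-4.7,-14.1],[0,-6.0,-17.5],[0,-7.4,-20.9],[0,-8.9,-24.4],[0,-10.5,-27.7],[0,-10.5,-27.7],[0,-10.5,-27.7]], delta_rot=[[-0.02,0,0],[-0.04,0,0],[-0.06,0,0],[-0.08,0,0],[-0.1,0,0],[-0.12,0,0],[-0.14,0,0],[-0.16,0,0],[-0.16,0,0],[-0.16,0,0]], claw=[0.03,0.03,0.03,0.03,0.03,0.03,0.03,0.03,0.03,0.03])

```text
time: 4.83
tcp_pos: [0.5907, -0.1474, 0.1396]
ee_rot: [0.402, 0.912, 0.074, 0.033]
force: [0.6, 4.1, -0.7]
opening: 0.0099
```

Run:
```python
from h import *
o=manip.get_obs();print(o["force"],o["moment"],o["opening"])
a=cv2.resize(manip.get_image("scene")[150:270,160:300],None,fx=3,fy=3,interpolation=cv2.INTER_CUBIC)
b=cv2.resize(manip.get_image("side")[150:250,260:390],None,fx=3,fy=3,interpolation=cv2.INTER_CUBIC)
out=np.zeros((360,810,3),np.uint8)[:, :800];out[:360,:420]=a;out[:300,420:800]=b[:,:380];cv2.imwrite("pics/peel.png",out)
```

```text
[ 0.58535435  4.07667613 -0.70096692] [ 0.87278534 -0.14626641 -0.27866776] 0.009853180897890404
```

View pics/peel.png

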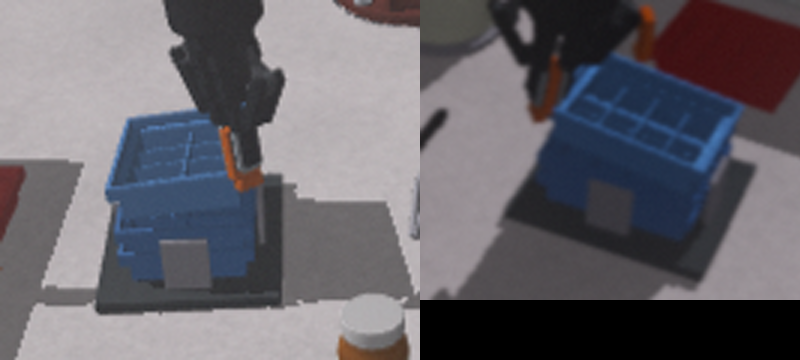

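The crop shows the clip corner raised, with the far corner still in the stack, the lower trays flat on the rack and the clip held between the pads. I'll tip a little further, then lift slowly.

>>> send_rows(translation=[[0,-1.1,-3.6],[0,-2.2,-7.1],[0,-3.4,-10.6],[0,-2.9,-13.6],[0,-2.4,-16.5],[0,-2,-19.5],[0,-1.5,-22.4],[0,-1,-25.4],[0,-0.5,-28.4],[0,-0.1,-31.3]], delta_rot=[[-0.02,0,0],[-0.04,0,0],[-0.06,0,0],[-0.06,0,0],[-0.06,0,0],[-0.06,0,0],[-0.06,0,0],[-0.06,0,0],[-0.06,0,0],[-0.06,0,0]], claw=[0.03,0.03,0.03,0.03,0.03,0.03,0.03,0.03,0.03,0.03])

```text
time: 5.77
tcp_pos: [0.587, -0.1513, 0.1705]
ee_rot: [0.399, 0.91, 0.1, 0.045]
force: [-0.1, -0.7, -0.7]
opening: 0.0097
```

Run:
```python
from h import *
o=manip.get_obs();print(o["force"],o["moment"],o["opening"],o["tcp_pos"])
a=cv2.resize(manip.get_image("scene")[150:270,160:300],None,fx=3,fy=3,interpolation=cv2.INTER_CUBIC)
b=cv2.resize(manip.get_image("side")[150:250,260:390],None,fx=3,fy=3,interpolation=cv2.INTER_CUBIC)
out=np.zeros((360,810,3),np.uint8)[:, :800];out[:360,:420]=a;out[:300,420:800]=b[:,:380];cv2.imwrite("pics/lift.png",out)
```

```text
[-0.06188266 -0.74729082 -0.69755485] [-0.09437484  0.03477402  0.00674489] 0.009697894260223702 [ 0.58698568 -0.15132277  0.17051477]
```

View pics/lift.png

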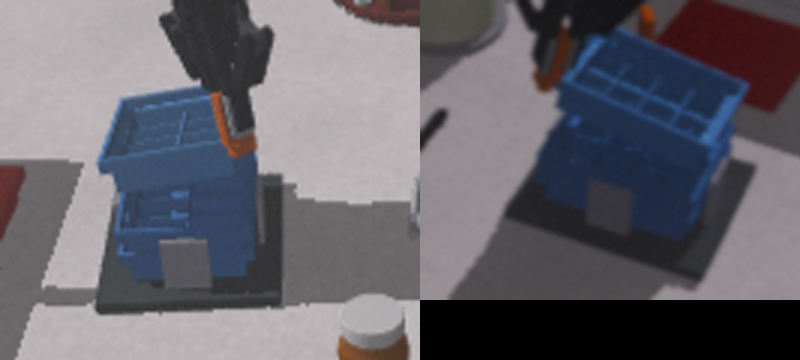

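The tray is out: the far corner is clear and the force is just the tray's weight. The stack is in the same place as before. Next I'll raise and level it, and check the board and bottle positions.

>>> send_rows(translation=[[0,3.3,-14.6],[0,6.5,-29.3],[0,9.8,-43.9],[0,13.1,-58.6],[0,16.3,-73.2],[0,19.6,-87.8],[0,21.8,-97.6],[0,21.8,-97.6],[0,21.8,-97.6],[0,21.8,-97.6]], delta_rot=[[0,0,0],[0,0,0],[0.03,0,0],[0.07,0,0],[0.11,0,0],[0.15,0,0],[0.19,0,0],[0.22,0,0],[0.22,0,0],[0.22,0,0]], claw=[0.03,0.03,0.03,0.03,0.03,0.03,0.03,0.03,0.03,0.03])

```text
time: 6.7
tcp_pos: [0.5867, -0.1505, 0.2695]
ee_rot: [0.402, 0.916, 0.0, -0.0]
force: [-0.5, 0.2, -0.6]
opening: 0.0099
```

```bash
python3 plan.py .624 .272 .27 132.6
python3 - <<'E'
from h import *
print("bottle cap",tri([ray("scene",368,237),ray("side",184.5,229)]))
E
```

```text
[ 0.5867 -0.1505  0.2695] d mm [285.6577 313.5245  -0.2484] rot [ 0.0003 -0.0005  0.0004] t 6.7
bottle cap (array([0.73583146, 0.14368065, 0.13961556]), [np.float64(0.0005743452762708134), np.float64(0.000574345276270906)])
```

>>> send_rows(translation=[[8,9,0],[24,26,0],[46,50,0],[70,77,0],[94,103,0],[118,130,0],[142,156,0],[166,182,0],[188,206,0],[208,228,0]], delta_rot=[[0,0,0],[0,0,0],[0,0,0],[0,0,0],[0,0,0],[0,0,0],[0,0,0],[0,0,0],[0,0,0],[0,0,0]], claw=[0.03,0.03,0.03,0.03,0.03,0.03,0.03,0.03,0.03,0.03])

```text
time: 7.53
tcp_pos: [0.6128, 0.159, 0.269]
ee_rot: [0.402, 0.916, 0.0, -0.001]
force: [0.4, 0.5, -1.1]
opening: 0.0098
```

>>> send_rows(translation=[[20,22,0],[40,44,0],[58,64,0],[70,77,5],[77,85,15],[78,85.5,30],[78,85.5,45],[78,85.5,55],[78,85.5,55],[78,85.5,55]], delta_rot=[[0,0,0],[0,0,0],[0,0,0],[0,0,0],[0,0,0],[0,0,0],[0,0,0],[0,0,0],[0,0,0],[0,0,0]], claw=[0.03,0.03,0.03,0.03,0.03,0.03,0.03,0.03,0.03,0.03])

```text
time: 8.37
tcp_pos: [0.6233, 0.2708, 0.2131]
ee_rot: [0.403, 0.915, -0.001, -0.001]
force: [-0.0, 0.1, -0.8]
opening: 0.0098
```

```bash
cat > m.py <<'E'
from h import *
import pickle,sys
o=manip.get_obs();C=manip.calibration("wrist");k=sys.argv[1]
W=manip.get_image("wrist");pickle.dump((o,C),open(f"w{k}.pkl","wb"));cv2.imwrite(f"pics/wr{k}.png",W)
S=manip.get_image("scene");D=manip.get_image("side");cv2.imwrite(f"pics/sc{k}.png",S);cv2.imwrite(f"pics/si{k}.png",D)
out=np.zeros((600,800,3),np.uint8)
out[:300,:400]=cv2.resize(W,(400,300));out[:300,400:]=cv2.resize(S[130:310,280:520],(400,300),interpolation=cv2.INTER_CUBIC)
out[300:,:400]=cv2.resize(D[190:400,120:400],(400,300),interpolation=cv2.INTER_CUBIC);out[300:,400:]=cv2.resize(S[150:300,150:350],(400,300),interpolation=cv2.INTER_CUBIC)
cv2.imwrite(f"pics/m{k}.png",out);print(o["tcp_pos"],o["ee_rot"],o["force"],o["time"])
E
python3 m.py 3
```

```text
[0.62326939 0.27079831 0.21311628] [ 0.40263738  0.9153581  -0.00113776 -0.00117851] [-0.02066971  0.13787557 -0.84659183] 8.3667
```

View pics/m3.png

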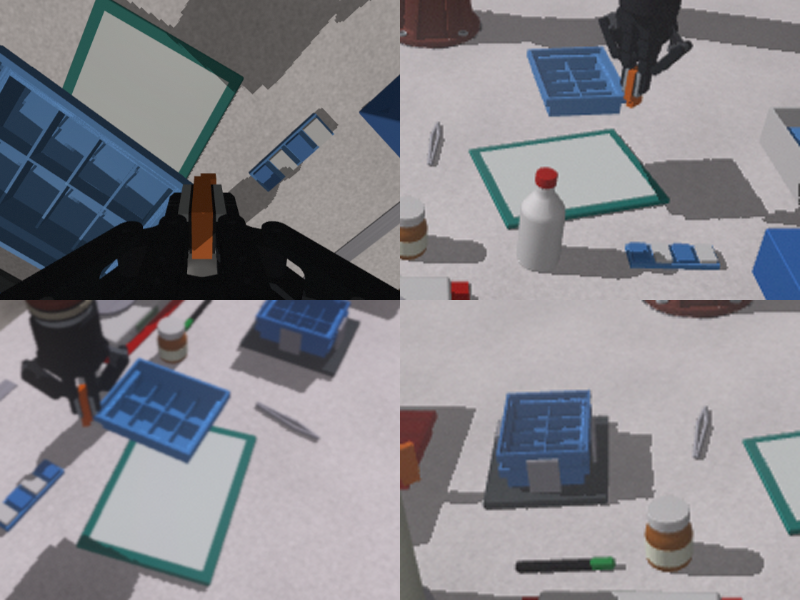

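Run:
```python
from h import *
import pickle
np.set_printoptions(precision=4,suppress=True)
for n in("scene","side"):
    im=cv2.imread(f"pics/{n}0.png");h=cv2.cvtColor(im,cv2.COLOR_BGR2HSV); g=cv2.inRange(h,(75,90,40),(95,255,220))
    cs,hi=cv2.findContours(g,cv2.RETR_CCOMP,cv2.CHAIN_APPROX_NONE); holes=[c for c,x in zip(cs,hi[0]) if x[3]>=0 and cv2.contourArea(c)>500]
    for c in holes:
        q=cv2.approxPolyDP(cv2.convexHull(c),5,True)[:,0]; W=np.array([onz(n,*p,.0105) for p in q]); print(n,"sheet",q.tolist(),W[:,:2].tolist())
        if len(q)==4:
            i=[0,1,2,3];d1=np.cross(np.append((W[2]-W[0])[:2],0),np.append((W[3]-W[1])[:2],0))[2];t=((W[1]-W[0])[0]*(W[3]-W[1])[1]-(W[1]-W[0])[1]*(W[3]-W[1])[0])/d1
            print("centre",W[0]+t*(W[2]-W[0]), W.mean(0))
zr=.2131+.094-.1114
for n,f in(("scene","pics/sc3.png"),("side","pics/si3.png")):
    im=cv2.imread(f);h=cv2.cvtColor(im,cv2.COLOR_BGR2HSV); m=cv2.inRange(h,(100,90,40),(125,255,255));k,l,s,c=cv2.connectedComponentsWithStats(m)
    e=proj(n,np.array([.5525,.206,zr-.01])); i=min((i for i in range(1,k) if s[i,4]>300),key=lambda i:np.linalg.norm(c[i]-e))
    q=cv2.approxPolyDP(cv2.convexHull(np.argwhere(l==i)[:,::-1].astype(np.int32)),2.,True)[:,0]
    print(n,e,c[i],s[i]);[print(p,onz(n,*p,zr)[:2]) for p in q]
    c4,s4=np.cos(np.radians(4.1)),np.sin(np.radians(4.1))
    print("expected rim px",[proj(n,np.array([.6233-.0708+a*c4-b*s4,.2708-.0648+a*s4+b*c4,zr])).round(1).tolist() for a,b in((-.073,-.058),(.073,-.058),(.073,.058),(-.073,.058))])
```

```text
side sheet [[223, 271], [293, 288], [261, 380], [181, 356]] [[0.6625414858024116, 0.11719980811618652], [0.49146715103220107, 0.076381244938732], [0.4388622125264897, 0.30165079786708476], [0.6059773680343138, 0.3416052063727354]]
centre [0.5494 0.2105 0.0105] [0.5497 0.2092 0.0105]
scene [385.496  175.8354] [385.7427 178.05  ] [ 356  158   59   42 1920]
[411 196] [0.6597 0.2442]
[370 199] [0.6715 0.152 ]
[357 160] [0.4889 0.1432]
[401 158] [0.4797 0.2557]
[412 177] [0.5759 0.2636]
[414 191] [0.6388 0.2552]
expected rim px [[356.7, 159.1], [368.2, 189.0], [418.5, 186.9], [401.9, 157.2]]
side [234.2188 265.8311] [232.7636 265.6849] [ 186  231   95   72 4040]
[280 254] [0.4876 0.1437]
[251 302] [0.4754 0.2652]
[195 280] [0.5897 0.2763]
[186 273] [0.6145 0.2719]
[190 261] [0.6267 0.2452]
[217 231] [0.6302 0.154 ]
expected rim px [[281.9, 254.5], [217.5, 230.9], [184.2, 270.6], [253.0, 299.3]]
```

>>> send_rows(translation=[[0.5,-0.5,4],[1,-1,9],[1.4,-1.4,13.5],[1.4,-1.4,13.5],[1.4,-1.4,13.5],[1.4,-1.4,13.5],[1.4,-1.4,13.5],[1.4,-1.4,13.5],[1.4,-1.4,13.5],[1.4,-1.4,13.5]], delta_rot=[[0,0,0],[0,0,0],[0,0,0],[0,0,0],[0,0,0],[0,0,0],[0,0,0],[0,0,0],[0,0,0],[0,0,0]], claw=[0.03,0.03,0.03,0.03,0.03,0.03,0.03,0.03,0.03,0.03])

```text
time: 9.35
tcp_pos: [0.6222, 0.2719, 0.2016]
ee_rot: [0.402, 0.916, 0.0, 0.0]
force: [-0.9, 0.4, -1.0]
opening: 0.0098
```

```bash
python3 m.py 4; python3 plan.py .621 .2718 .199 132.6
```

```text
[0.62223304 0.2719384  0.20161104] [4.02162248e-01 9.15568397e-01 1.14218652e-04 1.55070141e-04] [-0.87546176  0.42885906 -0.96420623] 9.35
[0.6222 0.2719 0.2015] d mm [ 0.7186 -0.9213  2.4618] rot [ 0.0001  0.0001 -0.0005] t 9.5
```

View pics/m4.png

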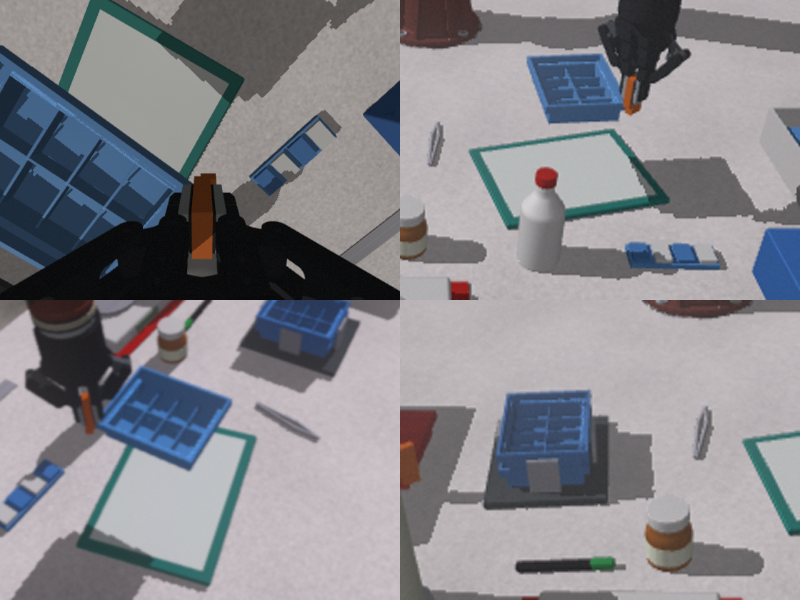

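The tray is level and open side up over the board, with the clip still held, the lower stack seated and the other items in place. Handing in.

```bash
python3 -c "
from bench import manip
print(manip.close_job())"
```

```text
the job is handed in; nothing more can be done
None
```

The blue tray is off the stack and was handed in held by its orange clip, level and open side up over the green-edged board. I tipped it about the far corner to 0.22 rad, lifted it out slowly, levelled it and carried it across. Robot time was about 9.5 s.

**Last checks:**
- **Height:** the tray's middle is about 157 mm above the board and its foot about 140 mm.
- **Centring:** the tray is within about 3 mm of the board's centre. The first board estimates from the two cameras disagreed by about 12 mm, because the near edge faces biased the outlines. I corrected for that using the white sheet and the edge heights.
- **Tilt:** the gripper's tilt was under 0.001 rad. The tray's rim was where a rigid hold predicts, to about 2 pixels, when I measured it 12 mm before the final pose.
- **Hold:** the opening stayed at 9.8 mm, matching the 10 mm plate, and the load on the tool was about the tray's own weight.
- **Stack and other objects:** the pictures after the lift show the lower trays still seated, and the other items in view have not moved.

**Grip force:** I gripped at 20 N, the gripper's minimum. That is above the suggested 10–15 N but under the 30 N cracking limit.

**Peel force:** about 4 N of sideways force appeared briefly during the peel and was gone once the tray was free.

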